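# Slide the second order book out over the counter's edge to match the first

### The job

Two flat blue order books lie on the wooden ledge of the counter; the one on the right already sticks out over the front edge so that it can be picked up easily. With your fingertips, push the left book towards the front edge until it sticks out just as far as the right one, with the two front edges in one straight line. Only push it: do not lift or tip it, and leave the right book and the things standing nearby where they are.

Things in the scene. Friction and masses are not known exactly. Their poses are not given: they have to be found in the camera images.
- left_book: Book to slide: flat dark blue order book, solid 208 x 146 x 11 mm, 0.16 to 0.31 kg, loose on the tan ledge at the robot's left (another lies on the black worktop behind: not meant), up to 0.2 rad askew. Origin: underside, near the middle. Its x runs along the long side (104 mm to either end), roughly along world y; its y points to the front edge, toward the robot: front edge at y = +71 mm, rear edge at y = -75 mm.
- ledge_edge (a point): A point on the top front edge of the tan wooden ledge, which runs straight along world y; world axes. The ledge is flat (z = 0) from here to 214 mm behind; then comes a black worktop 10 to 12 mm lower. In front is open air. A black till stands from about 20 mm behind the ledge, for world y below about 0.08. Friction of book on ledge about 0.6: it stays where it is left.
- left_book_front (a point): Middle of the left book's front long edge (the edge toward the robot), at half its thickness; axes as the book's.
- right_book: The pattern to match, not to be moved: the same kind of order book, to the robot's right, lying square (long side along world y) and already sticking 12 to 58 mm out over the ledge's front edge. Origin and axes as for the left book.
- right_book_front (a point): Middle of the right book's front long edge, at half its thickness; axes as the book's, so y points to the robot. It tells how far out the left book's front edge must come.
- mustard_jar: Bystander: jar of mustard with a white screw lid, 72 mm across and 94 mm tall, upright on the ledge to the left of the left book. Origin: centre of its underside.
- pepper_mill: Bystander: turned wooden pepper mill, 58 mm across and 150 mm tall, upright on the ledge to the right of the right book. It and the dish may stand in either order. Origin: centre of its underside.
- sample_dish: Bystander: small glazed dish with tasting cubes, 91 mm across and 22 mm tall, on the ledge to the right of the right book, beside the mill. Origin: centre of its underside.

How it is judged:
By the outcome, as a careful person would: the job done as asked, in the order asked, and still so for the second after the job is handed in, with the robot touching nothing.
It also fails if it takes over 32 s, if anything falls off the work surface, if the arm or the gripper's body presses on something with over 40 N, if the wrist force passes 120 N, or if a joint passes its speed limit or range.

### The arm

A 6-joint arm with a two-finger parallel gripper is mounted at the origin on a cart in front of the work surface, level with it; the furniture and walls round the work are solid. World frame = base frame: x ahead of the robot, y to its left, z up, the work surface at z = 0. Lengths are in m, angles in degrees, forces in N, time in s.
With the tool pointing down it reaches from about 0.4 to 0.825 m from the base axis. Payload 7 kg.
Tool frame: the origin (TCP) lies midway between the tips of the shut fingers; the grasp point (between the pads) lies 19 mm behind it; x points along the fingers, z is the direction in which the jaws open and shut, and the axes are right-handed (so a half turn about x gives the same grasp; the last joint's range is limited). The gripper opens to 88 mm and grips with 3 to 60 N. Pads are 19 mm wide; open, the fingers measure 130 mm over their backs; the gripper's body (78 mm by 193 mm) begins 47 mm behind the grasp point.
Start: joints at [-54.139, 20.546, 0.682, 0, -70.136, -16.507], TCP at [0.224, -0.637, 0.2] pointing down, gripper open.
Joint ranges: [-176.03, 176.03], [-82.01, 121.73], [-58.28, 71.71], [-173.87, 95.51], [-174.79, -0.11], [-173.66, 173.66]. Speed limits (degrees/s): [136.94, 136.94, 172.46, 180, 180, 180].

### API

Orientations are given as [roll, pitch, yaw] about the fixed x, y, z axes, in that order (R = Rz(yaw) Ry(pitch) Rx(roll)).
In Python, from plant import ctrl gives the robot as it stands. The module is installed in compiled form; this text tells all that it offers.
- The arm moves only by the tool servo_tool, never from a script. Its argument "deltas" is a list of rows, each a list of 3 entries, a list of its own where there are three numbers: the turn, a rotation vector about the tool's x, y, z in degrees, then the shift along the tool's x, y, z in cm, then the finger opening in cm, from 0 to 8.76. A call has 1 to 5 rows; each row is the pose to reach, as a shift and turn from the pose measured when the call began, along the tool's axes at that moment; what a row does not reach only later rows make up. A row lasts 1/10 s, in which the tool goes at most 50 mm and 8.59 degrees, less where a joint would pass 70% of its speed; a pose out of reach is approached as far as the arm can. A call with a gripper value outside its range is refused whole. The fingers move at their own pace and stop on an object; the grip force is fixed at half the most. Time passes only in rows, so rows that repeat a pose let the fingers close. It gives the time, the measured TCP pose, the force and the opening at its end, in the units of the state.
- ctrl.get_obs(): the state, without advancing time (a new reading comes with each control period).
- ctrl.snapshot(name): name is "scene" or "side" or "wrist"; returns a dict with "image" (384x512x3 uint8, red, green, blue), "vertical_fov" (degrees; the focal length in pixels is half the picture's height over the tangent of half this angle, whatever the lens; pixels are square), "cx", "cy" (the principal point, pixels), "rvec" (rotation vector, rad) and "tvec" (3), from world to camera coordinates, as OpenCV has them. Camera axes: x right, y down, z forward; pixel columns grow to the right and rows downward; lengths in m; the calibration is good to about 2 mm. The wrist camera is an equidistant fisheye: a pixel r from the principal point sees the ray r / f radians off the axis. A picture is of the moment at which its call begins. There is no depth.
- ctrl.close_job(): hands the job in, once; it reports no verdict.
The state is a dict: "clock": time; "joint_pos": joint angles; "qvel": joint speeds; "tau": joint torques, N m; "tool_pos": TCP position; "orientation": TCP orientation; "force": force on the tool from outside, world axes, zero at the start; "moment": the same for the moment, N m; "opening": finger opening in m.
Only numpy, scipy, OpenCV 4.12 (cv2) and the standard library are available. Lean on these libraries where they do the work, as an engineer would, in place of code of your own. Each camera call takes 0.05 s, during which the arm holds its last target. There are 200 camera calls.

## Working session

There is one attempt and no reset: what is moved stays moved. The work goes in short steps, Python scripts to look and compute and a tool call to move; the robot and the scene stay as the last step left them, time stands still between calls to the robot, and variables do not carry over. Pictures are saved under pics/ and viewed, on a budget of 10 in all, crops included, one or two more only if the job needs it, and the job is handed in when it is done.

Besides the shell and the picture viewer there is one more tool, called after ">>>" as name([rows], argument=value, ...), one row to a line, values as JSON. servo_tool: Moves the arm, as the interface text tells. Its arguments: {"type":"object","properties":{"deltas":{"type":"array","items":{"type":"array"}}},"required":["deltas"]}

```bash
mkdir -p pics; cat > h.py <<'E'
import numpy as np, cv2
from plant import ctrl
def snap(cam,name,scale=1.5):
    s=ctrl.snapshot(cam); im=s["image"]
    np.savez(f"pics/{name}.npz",**{k:np.array(v) for k,v in s.items()})
    cv2.imwrite(f"pics/{name}.png",cv2.resize(im[:,:,::-1],None,fx=scale,fy=scale,interpolation=cv2.INTER_CUBIC))
    return s
def load(name): return dict(np.load(f"pics/{name}.npz"))
def cal(s):
    f=s["image"].shape[0]/2/np.tan(np.radians(float(s["vertical_fov"]))/2)
    R=cv2.Rodrigues(np.array(s["rvec"],float))[0]; t=np.array(s["tvec"],float).ravel()
    return f,float(s["cx"]),float(s["cy"]),R,t
def px2w(s,uv,z,fish=False):
    f,cx,cy,R,t=cal(s); out=[]
    for u,v in np.atleast_2d(uv):
        d=np.array([(u-cx)/f,(v-cy)/f,1.])
        if fish:
            r=np.hypot(d[0],d[1]); d=np.array([d[0]/r*np.sin(r),d[1]/r*np.sin(r),np.cos(r)])
        d=R.T@d; c=-R.T@t; out.append(c+d*(z-c[2])/d[2])
    return np.array(out)
def w2px(s,P,fish=False):
    f,cx,cy,R,t=cal(s); p=np.atleast_2d(P)@R.T+t
    if fish:
        h=np.hypot(p[:,0],p[:,1]); th=np.arctan2(h,p[:,2]); return np.c_[cx+f*th*p[:,0]/h,cy+f*th*p[:,1]/h]
    return np.c_[cx+f*p[:,0]/p[:,2],cy+f*p[:,1]/p[:,2]]
E
python3 -c "
from h import *
for c in ['scene','side']:
    s=snap(c,c+'0'); f,cx,cy,R,t=cal(s); print(c,f,cx,cy,-R.T@t)
o=ctrl.get_obs(); print({k:np.round(v,3) for k,v in o.items()})"
```

```text
scene 450.7528434518764 252.8354168204175 186.07405929447978 [-0.48506432 -0.9987196   1.16224554]
side 457.32371511003595 258.213687638364 197.21311102437022 [ 0.34638909 -1.25733417  1.15637473]
{'clock': np.float64(0.1), 'joint_pos': array([-5.4139e+01,  2.0588e+01,  6.3900e-01, -1.8000e-02, -7.0135e+01,
       -1.6507e+01]), 'qvel': array([ 0.109, -0.071,  0.231,  0.022,  0.072, -0.018]), 'tau': array([-1.0000e-03, -5.8417e+01,  2.9376e+01,  7.0150e+00,  1.0000e-02,
       -0.0000e+00]), 'tool_pos': array([ 0.224, -0.636,  0.199]), 'orientation': array([  5.225,  89.915, 114.572]), 'force': array([-0.187, -0.008, -0.229]), 'moment': array([ 0.023, -0.051, -0.004]), 'opening': np.float64(0.088)}
```

View pics/scene0.png

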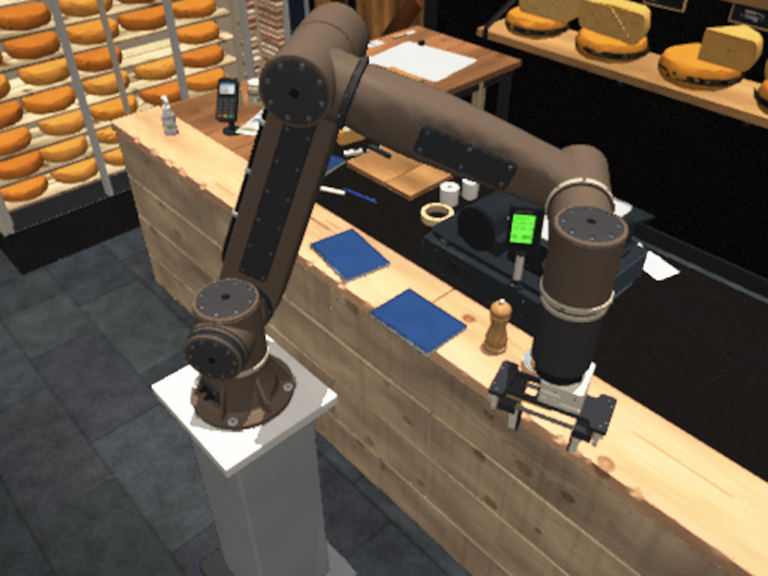

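View pics/side0.png

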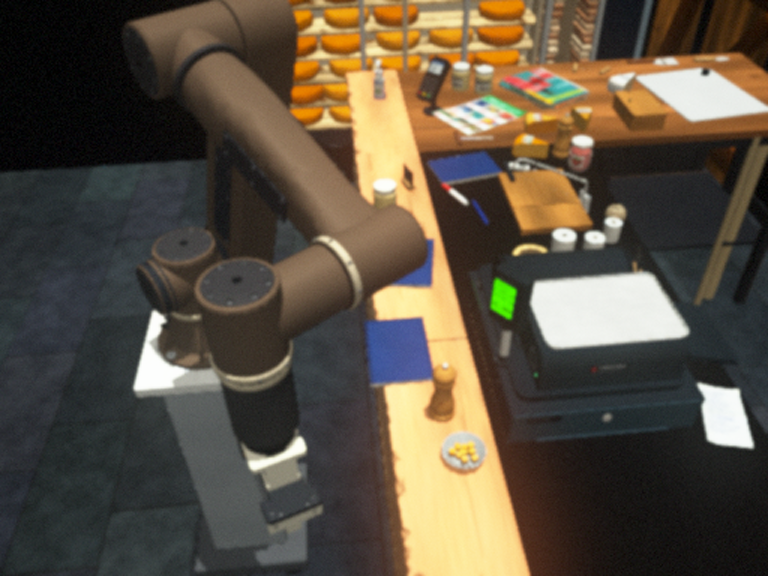

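Scene view: left book around (350,254), right book around (418,320), the mill at (497,335). Side view: mill at (442,395), dish at (464,452), jar at (385,195), and the right book's corners are visible. I'll segment the blue next.

```bash
cat > seg.py <<'E'
from h import *
def books(s):
    im=s["image"]; hsv=cv2.cvtColor(im,cv2.COLOR_RGB2HSV)
    m=cv2.inRange(hsv,(102,110,50),(125,255,255)); 
    n,l,st,c=cv2.connectedComponentsWithStats(m)
    r=[]
    for i in range(1,n):
        if st[i,4]>250:
            cn=max(cv2.findContours((l==i).astype(np.uint8),0,cv2.CHAIN_APPROX_NONE)[0],key=cv2.contourArea)
            ap=cv2.approxPolyDP(cn,4,True)[:,0]; r.append((st[i],c[i],ap,cn))
    return r
if __name__=="__main__":
    for n in ['scene0','side0']:
        s=load(n)
        for st,c,ap,cn in books(s):
            print(n,st,ap.tolist()); print(np.round(px2w(s,ap,.011)[:,:2],3).tolist())
    s=load('scene0'); print('edge',px2w(s,np.array([[130,140],[512,400],[560,425],[690,530]])/1.5,0))
    s=load('side0')
    for nm,p in dict(mill=(440,415),dish=(464,465),jar=(385,206),edge=(405,560),edge2=(350,90),back=(528,560),back2=(398,90)).items(): print(nm,px2w(s,np.array(p)/1.5,0))
E
python3 seg.py
```

```text
scene0 [208 153  51  33 875] [[234, 153], [208, 163], [231, 185], [258, 174]]
[[0.601, 0.313], [0.466, 0.332], [0.438, 0.143], [0.571, 0.122]]
scene0 [ 247  193   64   42 1298] [[247, 208], [284, 234], [310, 217], [273, 193]]
[[0.389, -0.009], [0.391, -0.207], [0.529, -0.21], [0.528, -0.012]]
side0 [288 102  45  18 530] [[332, 113], [323, 102], [288, 109], [295, 119]]
[[0.871, 0.669], [0.85, 0.782], [0.664, 0.735], [0.683, 0.636]]
side0 [ 243  213   44   42 1492] [[278, 213], [243, 216], [247, 253], [285, 250]]
[[0.517, -0.018], [0.387, -0.019], [0.387, -0.204], [0.516, -0.205]]
edge [[ 0.39536276  1.34857166  0.        ]
 [ 0.42861725 -0.44166889  0.        ]
 [ 0.44837735 -0.55775583  0.        ]
 [ 0.41904279 -0.87244702  0.        ]]
mill [[ 0.52851916 -0.31372911  0.        ]]
dish [[ 0.55667712 -0.44621396  0.        ]]
jar [[0.48679416 0.51609204 0.        ]]
edge [[ 0.41557405 -0.63496029  0.        ]]
edge2 [[0.42581726 1.37653978 0.        ]]
back [[ 0.63346952 -0.65808113  0.        ]]
back2 [[0.61664916 1.34992453 0.        ]]
```

```bash
cat > go.py <<'E'
# python3 go.py step_m x y z [x y z ...]: rows (tool axes, cm/deg) along polyline, tool down, tool z along world +-y
import sys
from h import *
from scipy.spatial.transform import Rotation as Ro
o=ctrl.get_obs(); R=Ro.from_euler('xyz',o['orientation'],degrees=True).as_matrix(); p=np.array(o['tool_pos'])
T=min([np.array([[0,0,0],[0,s,0],[0,0,s]],float).T*0+np.array([[0,s,0],[0,0,s],[-1,0,0]],float) for s in(1,-1)],key=lambda T:Ro.from_matrix(R.T@T).magnitude())
rv=Ro.from_matrix(R.T@T).as_rotvec(degrees=True)
print('clock %.2f'%o['clock'],'pos',np.round(p,4),'F',np.round(o['force'],1),'open %.3f'%o['opening'],'turn to target',np.round(rv,2)); print('R',np.round(R,2).tolist())
if len(sys.argv)>1:
    step=float(sys.argv[1]); W=[p]+list(np.array(sys.argv[2:],float).reshape(-1,3)); pts=[]
    for a,b in zip(W,W[1:]):
        n=max(1,int(np.ceil(np.linalg.norm(b-a)/step))); pts+=[a+(b-a)*i/n for i in range(1,n+1)]
    for i,q in enumerate(pts): print(i+1,np.round(rv*min(1,8*(i+1)/max(np.linalg.norm(rv),8)),1).tolist(),np.round(R.T@(q-p)*100,2).tolist())
E
python3 go.py .048 0.3 -0.5 0.26  0.45 -0.25 0.28 0.5 0 0.28  0.5 0.22 0.25 0.62 0.225 0.15
```

```text
Traceback (most recent call last):
  File "go.py", line 6, in <module>
    T=min([np.array([[0,0,0],[0,s,0],[0,0,s]],float).T*0+np.array([[0,s,0],[0,0,s],[-1,0,0]],float) for s in(1,-1)],key=lambda T:Ro.from_matrix(R.T@T).magnitude())
  File "go.py", line 6, in <lambda>
    T=min([np.array([[0,0,0],[0,s,0],[0,0,s]],float).T*0+np.array([[0,s,0],[0,0,s],[-1,0,0]],float) for s in(1,-1)],key=lambda T:Ro.from_matrix(R.T@T).magnitude())
                                                                                                                                 ~~~~~~~~~~~~~~^^^^^^^
  File "scipy/spatial/transform/_rotation.pyx", line 1143, in scipy.spatial.transform._rotation.Rotation.from_matrix
ValueError: Non-positive determinant (left-handed or null coordinate frame) in rotation matrix 0: [[ 9.99998901e-01 -6.16580946e-04  1.34844527e-03]
 [-1.35025645e-04 -9.43526714e-01 -3.31296426e-01]
 [-1.47656519e-03 -3.31295880e-01  9.43525760e-01]].
```

```bash
sed -i 's/^T=min.*/T=min([np.array([[0,-s,0],[0,0,s],[-1,0,0]],float) for s in(1,-1)],key=lambda T:Ro.from_matrix(R.T@T).magnitude())/' go.py
python3 go.py .048 0.3 -0.5 0.26  0.45 -0.25 0.28 0.5 0 0.28  0.5 0.22 0.25 0.62 0.225 0.15
```

```text
clock 0.10 pos [ 0.2235 -0.6364  0.1993] F [-0.2 -0.  -0.2] open 0.088 turn to target [19.35  0.08 -0.02]
R [[-0.0, -0.94, -0.33], [0.0, -0.33, 0.94], [-1.0, 0.0, 0.0]]
1 [8.0, 0.0, -0.0] [-1.51, -2.93, 2.59]
2 [16.0, 0.1, -0.0] [-3.03, -5.87, 5.17]
3 [19.3, 0.1, -0.0] [-4.54, -8.8, 7.76]
4 [19.3, 0.1, -0.0] [-6.05, -11.74, 10.35]
5 [19.3, 0.1, -0.0] [-6.34, -14.94, 13.01]
6 [19.3, 0.1, -0.0] [-6.62, -18.15, 15.67]
7 [19.3, 0.1, -0.0] [-6.9, -21.35, 18.33]
8 [19.3, 0.1, -0.0] [-7.18, -24.56, 20.99]
9 [19.3, 0.1, -0.0] [-7.47, -27.76, 23.65]
10 [19.3, 0.1, -0.0] [-7.75, -30.97, 26.31]
11 [19.3, 0.1, -0.0] [-8.03, -34.17, 28.97]
12 [19.3, 0.1, -0.0] [-8.03, -36.34, 32.62]
13 [19.3, 0.1, -0.0] [-8.02, -38.5, 36.28]
14 [19.3, 0.1, -0.0] [-8.01, -40.67, 39.93]
15 [19.3, 0.1, -0.0] [-8.01, -42.84, 43.59]
16 [19.3, 0.1, -0.0] [-8.0, -45.0, 47.24]
17 [19.3, 0.1, -0.0] [-8.0, -47.17, 50.9]
18 [19.3, 0.1, -0.0] [-7.39, -48.63, 55.05]
19 [19.3, 0.1, -0.0] [-6.79, -50.09, 59.2]
20 [19.3, 0.1, -0.0] [-6.18, -51.54, 63.35]
21 [19.3, 0.1, -0.0] [-5.58, -53.0, 67.5]
22 [19.3, 0.1, -0.0] [-4.97, -54.46, 71.65]
23 [19.3, 0.1, -0.0] [-2.47, -57.33, 70.77]
24 [19.3, 0.1, -0.0] [0.03, -60.2, 69.89]
25 [19.3, 0.1, -0.0] [2.52, -63.08, 69.01]
26 [19.3, 0.1, -0.0] [5.02, -65.95, 68.13]
```

>>> servo_tool([
  [[8,0,0],[-1.5,-2.9,2.6],8.7],
  [[16,0,0],[-3,-5.9,5.2],8.7],
  [[19.3,0,0],[-4.5,-8.8,7.8],8.7],
  [[19.3,0,0],[-6,-11.7,10.3],8.7],
  [[19.3,0,0],[-6.4,-15,13],8.7],
])

```text
clock: 0.6
tool_pos: [0.3227, -0.4634, 0.265]
orientation: [-104.8, 90.0, -14.8]
force: [0.8, -0.2, 0.0]
opening: 0.0867
```

```bash
python3 go.py .048 0.45 -0.25 0.28 0.5 0 0.28  0.5 0.22 0.25
```

```text
clock 0.60 pos [ 0.3227 -0.4634  0.265 ] F [ 0.8 -0.2  0. ] open 0.087 turn to target [ 0.01 -0.01  0.04]
R [[0.0, -1.0, -0.0], [-0.0, -0.0, 1.0], [-1.0, -0.0, -0.0]]
1 [0.0, -0.0, 0.0] [-0.25, -2.12, 3.56]
2 [0.0, -0.0, 0.0] [-0.5, -4.25, 7.11]
3 [0.0, -0.0, 0.0] [-0.75, -6.37, 10.67]
4 [0.0, -0.0, 0.0] [-1.0, -8.49, 14.23]
5 [0.0, -0.0, 0.0] [-1.25, -10.61, 17.78]
6 [0.0, -0.0, 0.0] [-1.5, -12.74, 21.34]
7 [0.0, -0.0, 0.0] [-1.5, -13.57, 25.51]
8 [0.0, -0.0, 0.0] [-1.5, -14.41, 29.67]
9 [0.0, -0.0, 0.0] [-1.5, -15.24, 33.84]
10 [0.0, -0.0, 0.0] [-1.5, -16.07, 38.01]
11 [0.0, -0.0, 0.0] [-1.5, -16.91, 42.17]
12 [0.0, -0.0, 0.0] [-1.5, -17.74, 46.34]
13 [0.0, -0.0, 0.0] [-0.9, -17.74, 50.74]
14 [0.0, -0.0, 0.0] [-0.3, -17.74, 55.14]
15 [0.0, -0.0, 0.0] [0.3, -17.75, 59.54]
16 [0.0, -0.0, 0.0] [0.9, -17.75, 63.94]
17 [0.0, -0.0, 0.0] [1.5, -17.75, 68.34]
```

>>> servo_tool([
  [[0,0,0],[-0.3,-2.1,4],8.7],
  [[0,0,0],[-0.6,-4.2,8],8.7],
  [[0,0,0],[-0.9,-6.4,12],8.7],
  [[0,0,0],[-1.2,-8.5,16],8.7],
  [[0,0,0],[-1.5,-10.6,20],8.7],
])

```text
clock: 1.1
tool_pos: [0.4289, -0.2616, 0.2801]
orientation: [-91.5, 90.0, -1.5]
force: [1.1, -0.4, -0.0]
opening: 0.0868
```

>>> servo_tool([
  [[0,0,0],[0,-1.2,4.5],8.7],
  [[0,0,0],[0,-2.4,9],8.7],
  [[0,0,0],[0,-3.6,13.5],8.7],
  [[0,0,0],[0,-4.8,18],8.7],
  [[0,0,0],[0,-6,22.5],8.7],
])

```text
clock: 1.6
tool_pos: [0.4888, -0.0346, 0.2801]
orientation: [-78.7, 90.0, 11.3]
force: [1.3, -1.1, 0.4]
opening: 0.0867
```

>>> servo_tool([
  [[0,0,0],[0,0,4.5],8.7],
  [[0,0,0],[0,0,9],8.7],
  [[0,0,0],[0,0,13.5],8.7],
  [[0,0,0],[0,0,18],8.7],
  [[0,0,0],[0,0,22.5],8.7],
])

```text
clock: 2.1
tool_pos: [0.488, 0.1922, 0.2801]
orientation: [-71.2, 90.0, 18.8]
force: [2.3, -0.1, 0.9]
opening: 0.087
```

```bash
python3 go.py; python3 -c "
from h import *
s=snap('wrist','w1'); f,cx,cy,R,t=cal(s); print(f,cx,cy,-R.T@t,R[2])
snap('scene','s1')"
```

```text
clock 2.10 pos [0.488  0.1922 0.2801] F [ 2.3 -0.1  0.9] open 0.087 turn to target [0.04 0.01 0.04]
R [[0.0, -1.0, -0.0], [0.0, -0.0, 1.0], [-1.0, -0.0, 0.0]]
297.3186396354542 257.0691429681444 189.32078206048746 [0.40183029 0.1917115  0.46444017] [ 0.31073391  0.0010423  -0.95049637]
```

View pics/w1.png

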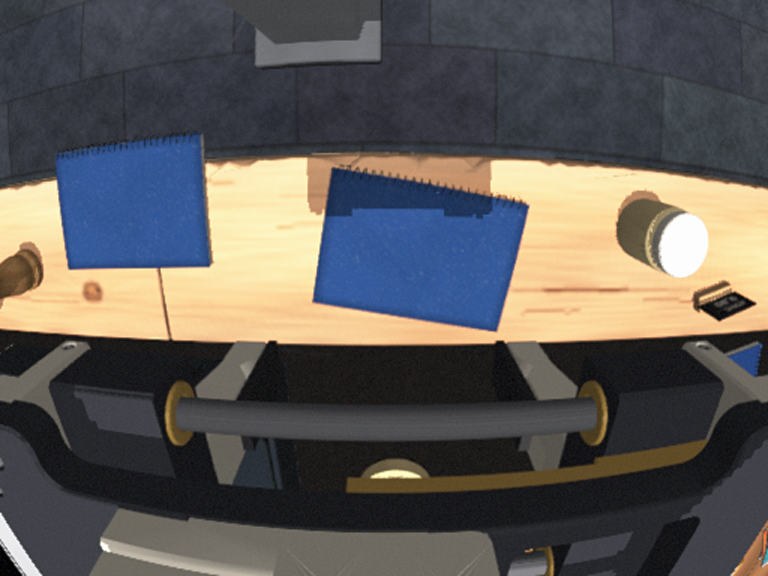

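The wrist view shows the left book askew, with corners at (332,168), (527,206), (497,331) and (314,301). The right book's corners are (57,155), (202,135), (211,265) and (70,269); the jar is at (660,240) and the mill at (15,272).

```bash
cat > wb.py <<'E'
import sys
from h import *
from scipy.optimize import least_squares
def fit(s):
    hsv=cv2.cvtColor(s["image"],cv2.COLOR_RGB2HSV); m=cv2.inRange(hsv,(100,120,40),(128,255,255)); m=cv2.morphologyEx(m,cv2.MORPH_OPEN,np.ones((3,3)))
    n,l,st,c=cv2.connectedComponentsWithStats(m)
    for i in range(1,n):
        if st[i,4]<1500: continue
        cn=max(cv2.findContours((l==i).astype(np.uint8),0,cv2.CHAIN_APPROX_NONE)[0],key=cv2.contourArea)[:,0].astype(float)
        w=px2w(s,cn,.011,True)[:,:2]
        (cx,cy),(a,b),_=cv2.minAreaRect(w.astype(np.float32)*1000)
        # robust fit of a rectangle outline with free size: cx cy yaw hx(along x) hy
        def res(q):
            d=w-q[:2]; cc,ss=np.cos(q[2]),np.sin(q[2]); u=abs(d[:,0]*cc+d[:,1]*ss)-q[3]; v=abs(-d[:,0]*ss+d[:,1]*cc)-q[4]
            return 1000*np.where(np.minimum(u,v)>0,np.hypot(u,v),np.maximum(u,v))
        q=least_squares(res,[cx/1000,cy/1000,-.1 if cy>60 else 0,.073,.104],loss='soft_l1').x
        print('book c(%.4f,%.4f) yaw %.2f deg size %.4f x %.4f  front x %.4f rear x %.4f'%(q[0],q[1],np.degrees(q[2]),2*q[3],2*q[4],q[0]-q[3]/np.cos(q[2]),q[0]+q[3]/np.cos(q[2])))
fit(load(sys.argv[1]))
E
python3 wb.py w1
```

```text
book c(0.4550,-0.1079) yaw 0.19 deg size 0.1436 x 0.2048  front x 0.3832 rear x 0.5268
book c(0.5157,0.2274) yaw -9.99 deg size 0.1427 x 0.2046  front x 0.4433 rear x 0.5882
```

>>> servo_tool([
  [[0,0,0],[0,-4.5,1.2],8.7],
  [[0,0,0],[1,-9,2.4],8.7],
  [[0,0,0],[4,-13.7,3.6],8.7],
  [[0,0,0],[8.5,-13.7,3.6],8.7],
  [[0,0,0],[13,-13.7,3.6],8.7],
])

```text
clock: 2.7
tool_pos: [0.626, 0.2307, 0.1461]
orientation: [113.7, 89.9, -156.1]
force: [-0.5, 0.9, -0.9]
opening: 0.0868
```

>>> servo_tool([
  [[0,0,0],[3,0,0],8.7],
  [[0,0,0],[6,0,0],8.7],
  [[0,0,0],[9,0,0],8.7],
  [[0,0,0],[11,0,0],8.7],
  [[0,0,0],[11,0,0],8.7],
])

```text
clock: 3.2
tool_pos: [0.6236, 0.2289, 0.0323]
orientation: [119.2, 89.5, -150.7]
force: [-1.6, -0.1, -0.6]
opening: 0.0865
```

```bash
python3 go.py; python3 -c "
from h import *
snap('wrist','w2')"; python3 wb.py w2
```

```text
clock 3.20 pos [0.6236 0.2289 0.0323] F [-1.6 -0.1 -0.6] open 0.087 turn to target [ 0.12 -0.23 -0.41]
R [[-0.01, -1.0, -0.0], [-0.0, -0.0, 1.0], [-1.0, 0.01, -0.0]]
book c(0.5269,0.2256) yaw -8.93 deg size 0.1238 x 0.2074  front x 0.4642 rear x 0.5895
```

View pics/w2.png

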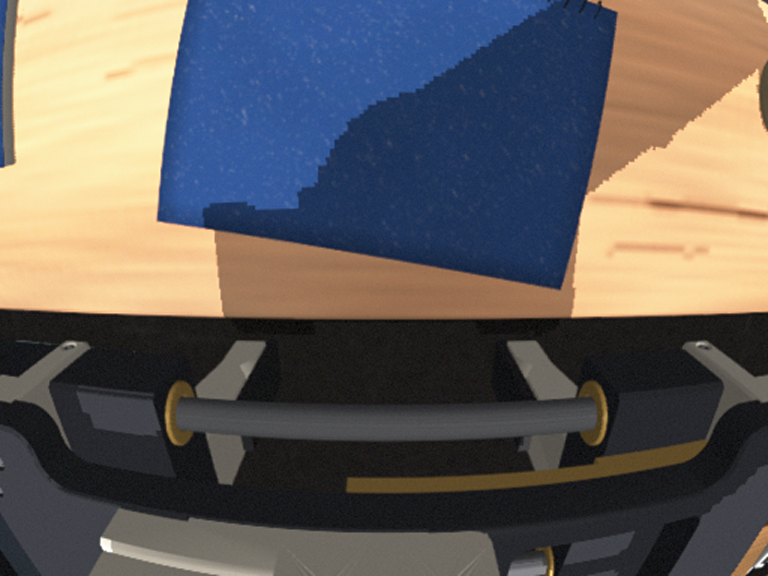

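The fingertips, near (260,345) and (515,345), are clear behind the book's rear edge, which runs (158,221) to (560,289). I'll lower now.

>>> servo_tool([
  [[0,0,-0.4],[1,0,0],8.7],
  [[0,0,-0.4],[2,0,0],8.7],
  [[0,0,-0.4],[2.7,0,0],8.7],
  [[0,0,-0.4],[2.7,0,0],8.7],
])

```text
clock: 3.65
tool_pos: [0.6241, 0.2291, 0.0066]
orientation: [-160.3, 89.8, -70.1]
force: [0.1, 0.7, -0.3]
opening: 0.0873
```

```bash
python3 go.py
```

```text
clock 3.65 pos [0.6241 0.2291 0.0066] F [ 0.1  0.7 -0.3] open 0.087 turn to target [ 0.15 -0.2   0.07]
R [[0.0, -1.0, -0.0], [-0.0, -0.0, 1.0], [-1.0, -0.0, -0.0]]
```

>>> servo_tool([
  [[0.1,-0.2,0],[0.25,0.2,0],8.7],
  [[0.1,-0.2,0],[0.25,0.7,0],8.7],
  [[0.1,-0.2,0],[0.25,1.2,0],8.7],
  [[0.1,-0.2,0],[0.25,1.7,0],8.7],
  [[0.1,-0.2,0],[0.25,2.2,0],8.7],
])

```text
clock: 4.15
tool_pos: [0.6017, 0.2292, 0.0044]
orientation: [-80.7, 89.9, 9.4]
force: [-0.4, 0.1, 0.0]
opening: 0.0869
```

>>> servo_tool([
  [[0,0,0],[0,0.4,0],8.7],
  [[0,0,0],[0,0.8,0],8.7],
  [[0,0,0],[0,1.2,0],8.7],
  [[0,0,0],[0,1.6,0],8.7],
  [[0,0,0],[0,2.0,0],8.7],
])

```text
clock: 4.65
tool_pos: [0.5814, 0.2292, 0.0043]
orientation: [-79.6, 89.9, 10.4]
force: [-0.7, -0.7, -0.3]
opening: 0.0868
```

```bash
python3 go.py; python3 -c "
from h import *
snap('wrist','w3');snap('scene','s3')"; python3 wb.py w3
```

```text
clock 4.65 pos [0.5814 0.2292 0.0043] F [-0.7 -0.7 -0.3] open 0.087 turn to target [0.06 0.02 0.1 ]
R [[0.0, -1.0, -0.0], [0.0, -0.0, 1.0], [-1.0, -0.0, 0.0]]
book c(0.5160,0.2273) yaw -9.81 deg size 0.1449 x 0.2074  front x 0.4424 rear x 0.5895
```

View pics/w3.png

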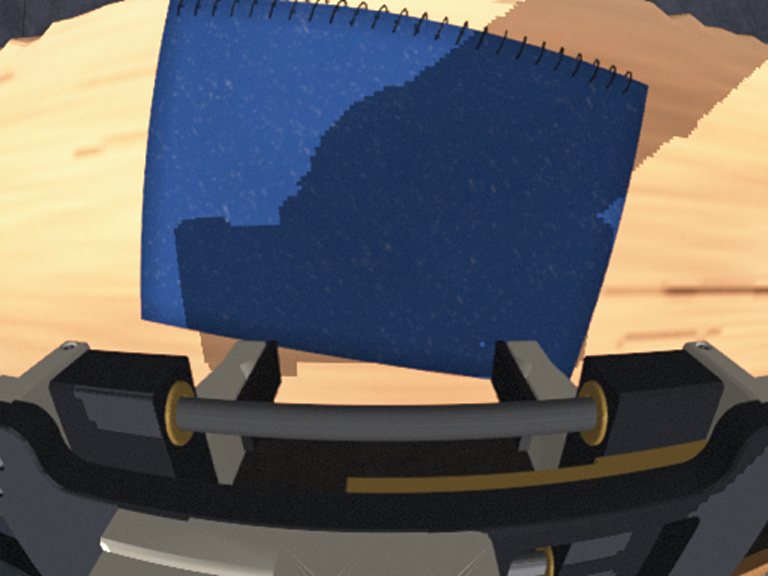

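The book hasn't moved even though the fingers look to be at it. I'll check where the fingertips really are before going on.

```bash
python3 -c "
from h import *
s=load('w3'); f,cx,cy,R,t=cal(s); print('cam',-R.T@t)
P=[(x,.229+dy,z) for z in(.004,.07) for x in(.572,.581,.591) for dy in(-.065,-.043,.043,.065)]
print(np.round(1.5*w2px(s,P,True)).tolist())
s3=load('s3'); q=w2px(s3,[(x,.229+dy,.004) for x in(.572,.591) for dy in (-.065,-.043,.043,.065)]); print(np.round(q,1).tolist())
s=snap('side','side3');q2=w2px(s,[(.581,.229+dy,.004) for dy in (-.054,.054)]);print(q2)
a=cv2.resize(s3['image'][120:210,180:290,::-1],None,fx=5,fy=5,interpolation=2)
for u,v in q: cv2.circle(a,(int((u-180)*5),int((v-120)*5)),3,(0,255,0),1)
cv2.imwrite('pics/c3.png',a)"
```

```text
cam [0.49505645 0.22863085 0.18858446]
[[246.0, 318.0], [291.0, 318.0], [480.0, 318.0], [526.0, 318.0], [248.0, 335.0], [293.0, 336.0], [479.0, 336.0], [524.0, 335.0], [250.0, 354.0], [295.0, 355.0], [477.0, 355.0], [521.0, 354.0], [192.0, 392.0], [253.0, 396.0], [519.0, 396.0], [580.0, 392.0], [197.0, 414.0], [257.0, 419.0], [516.0, 418.0], [575.0, 414.0], [203.0, 437.0], [261.0, 442.0], [511.0, 442.0], [570.0, 437.0]]
[[251.6, 171.0], [248.1, 168.8], [235.2, 160.5], [232.0, 158.5], [254.8, 169.3], [251.4, 167.1], [238.4, 158.9], [235.2, 156.8]]
[[287.67083472 180.96522929]
 [283.98423747 165.14802135]]
```

View pics/c3.png

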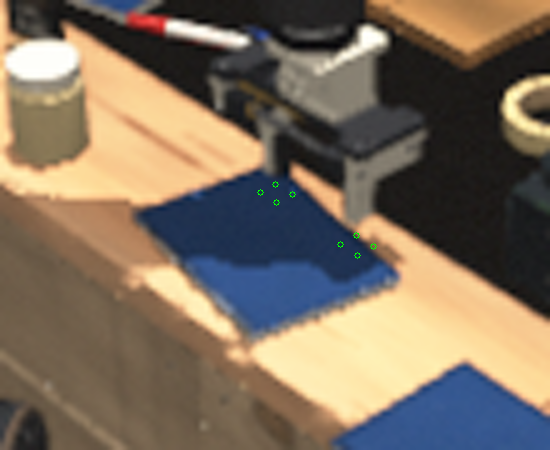

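The crop shows the fingertips hovering about 20 mm above the reported TCP: opening the linkage draws the tips back. The wrist picture agrees, with the tip corners at (278,341) and (495,341), which puts the tip at z ≈ 0.025. I'll back off and measure this, then go lower.

>>> servo_tool([
  [[0,0,0],[0,-1.1,0],8.7],
  [[0,0,0],[0,-2.2,0],8.7],
  [[0,0,0],[0,-3.3,0],8.7],
  [[0,0,0],[0,-4.4,0],8.7],
  [[0,0,0],[0,-4.4,0],8.7],
])

```text
clock: 5.3
tool_pos: [0.6274, 0.2291, 0.0041]
orientation: [-83.8, 89.9, 6.2]
force: [-0.4, 0.9, -0.7]
opening: 0.087
```

```bash
python3 go.py; python3 -c "
from h import *
from scipy.optimize import least_squares
s=load('w3'); ob=np.array([[278,341],[495,341]])/1.5
r=least_squares(lambda q:(w2px(s,[(q[0],.229-q[2],q[1]),(q[0],.229+q[2],q[1])],True)-ob).ravel(),[.572,.02,.043],x_scale=.01)
print('free x,z,halfgap',r.x,r.cost)
for z in (.012,.015,.02,.025):print(z,np.round(1.5*w2px(s,[(.572,.229+.0434,z)],True),1))"
```

```text
clock 5.30 pos [0.6274 0.2291 0.0041] F [-0.4  0.9 -0.7] open 0.087 turn to target [0.02 0.01 0.12]
R [[0.0, -1.0, -0.0], [0.0, -0.0, 1.0], [-1.0, -0.0, 0.0]]
free x,z,halfgap [0.54257773 0.08954746 0.0271857 ] 0.0007507625429114255
0.012 [[484.9 325.2]]
0.015 [[486.3 327.9]]
0.02 [[488.7 332.7]]
0.025 [[491.3 337.7]]
```

>>> servo_tool([
  [[0,0,0],[0.5,0,0],8.7],
  [[0,0,0],[1,0,0],8.7],
  [[0,0,0],[1,0,0],8.7],
])

```text
clock: 5.6
tool_pos: [0.6264, 0.2286, -0.0072]
orientation: [-156.9, 90.0, -66.9]
force: [-0.1, 0.1, -0.3]
opening: 0.0871
```

```bash
python3 -c "
from h import *
s=snap('scene','s4');snap('side','side4')
a=cv2.resize(s['image'][120:200,205:285,::-1],None,fx=7,fy=7,interpolation=2);cv2.imwrite('pics/c4.png',a)"
```

```text
(no output)
```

View pics/c4.png

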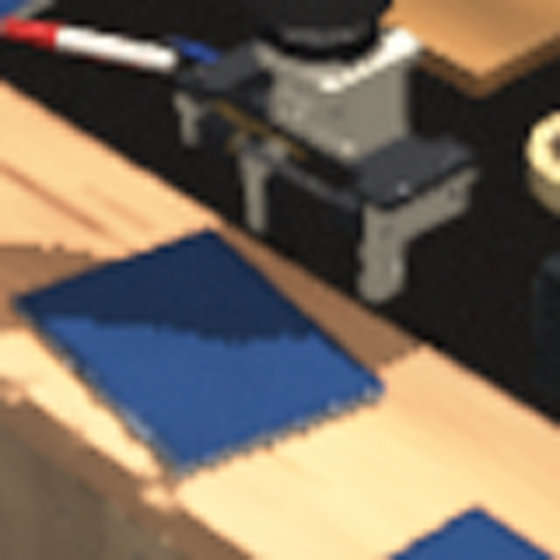

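The near fingertip's bottom is at crop (375,298), still in the air. I'll solve for its height.

```bash
python3 -c "
from h import *
s=load('s4')
for z in (-.007,0,.007,.014,.021): print(z,np.round((w2px(s,[(.626,.175,z),(.626,.283,z)])-[205,120])*7,1).tolist())"
```

```text
-0.007 [[377.3, 329.0], [263.6, 257.9]]
0 [[377.3, 320.0], [263.4, 249.1]]
0.007 [[377.3, 310.9], [263.2, 240.1]]
0.014 [[377.4, 301.8], [262.9, 231.2]]
0.021 [[377.4, 292.7], [262.7, 222.2]]
```

>>> servo_tool([
  [[0,0,0],[0.4,0,0],8.7],
  [[0,0,0],[0.8,0,0],8.7],
  [[0,0,0],[0.8,0,0],8.7],
])

```text
clock: 6.0
tool_pos: [0.6264, 0.2288, -0.015]
orientation: [-142.2, 89.9, -52.2]
force: [0.1, -0.0, 0.5]
opening: 0.0869
```

>>> servo_tool([
  [[0,0,0],[0.2,0,0],8.7],
  [[0,0,0],[0.2,0,0],8.7],
])

```text
clock: 6.2
tool_pos: [0.6262, 0.2287, -0.0173]
orientation: [-171.2, 89.9, -81.2]
force: [1.3, -0.9, -0.5]
opening: 0.0869
```

```bash
python3 go.py
```

```text
clock 6.20 pos [ 0.6262  0.2287 -0.0173] F [ 1.3 -0.9 -0.5] open 0.087 turn to target [ 0.03 -0.05  0.01]
R [[0.0, -1.0, -0.0], [-0.0, -0.0, 1.0], [-1.0, -0.0, -0.0]]
```

>>> servo_tool([
  [[0,0,0],[0.1,0.7,0],8.7],
  [[0,0,0],[0.1,1.4,0],8.7],
  [[0,0,0],[0.1,2,0],8.7],
  [[0,0,0],[0.1,2.5,0],8.7],
  [[0,0,0],[0.1,3,0],8.7],
])

```text
clock: 6.7
tool_pos: [0.5963, 0.2292, -0.0178]
orientation: [-94.0, 89.9, -4.0]
force: [2.1, 0.5, 0.9]
opening: 0.0869
```

```bash
python3 go.py; python3 -c "
from h import *
snap('wrist','w5')"; python3 wb.py w5
```

```text
clock 6.70 pos [ 0.5963  0.2292 -0.0178] F [2.1 0.5 0.9] open 0.087 turn to target [ 0.05 -0.01  0.08]
R [[0.0, -1.0, -0.0], [-0.0, -0.0, 1.0], [-1.0, -0.0, -0.0]]
book c(0.5170,0.2228) yaw -5.38 deg size 0.1228 x 0.2078  front x 0.4554 rear x 0.5787
```

View pics/w5.png

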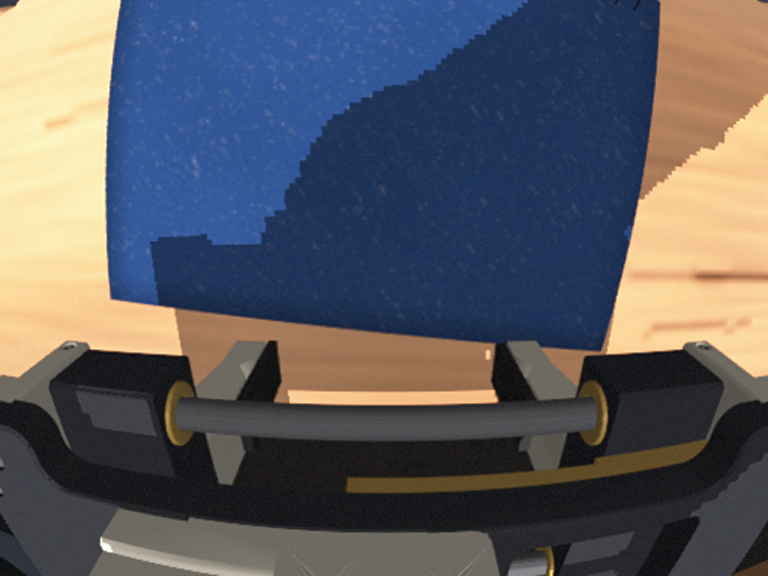

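The left finger is on the book and turning it square: yaw has gone from -10° to about -5.4°. The rear edge runs (111,298) to (603,350). I'll keep pushing.

>>> servo_tool([
  [[0,0,0],[0,0.6,0],8.7],
  [[0,0,0],[0,1.2,0],8.7],
  [[0,0,0],[0,1.8,0],8.7],
  [[0,0,0],[0,2.4,0],8.7],
  [[0,0,0],[0,3,0],8.7],
])

```text
clock: 7.25
tool_pos: [0.5651, 0.229, -0.0178]
orientation: [-113.1, 89.9, -23.1]
force: [2.1, -0.2, 1.0]
opening: 0.087
```

>>> servo_tool([
  [[0,0,0],[0,0.4,0],8.7],
  [[0,0,0],[0,0.8,0],8.7],
  [[0,0,0],[0,1.2,0],8.7],
  [[0,0,0],[0,1.6,0],8.7],
  [[0,0,0],[0,1.9,0],8.7],
])

```text
clock: 7.75
tool_pos: [0.5458, 0.2289, -0.0178]
orientation: [-111.6, 89.9, -21.6]
force: [2.2, 0.2, 2.4]
opening: 0.087
```

```bash
python3 go.py; python3 -c "
from h import *
snap('wrist','w6');s=snap('scene','s6')
"; python3 wb.py w6; sed -i "s/'scene0','side0'/'s6'/" seg.py; python3 seg.py | head -6
```

```text
clock 7.75 pos [ 0.5458  0.2289 -0.0178] F [2.2 0.2 2.4] open 0.087 turn to target [ 0.05 -0.02  0.05]
R [[0.0, -1.0, -0.0], [-0.0, -0.0, 1.0], [-1.0, -0.0, -0.0]]
book c(0.4692,0.2155) yaw -0.17 deg size 0.1307 x 0.2079  front x 0.4038 rear x 0.5345
s6 [185  99  40  23 509] [[224, 107], [209, 99], [185, 114], [206, 121]]
[[0.846, 0.678], [0.844, 0.804], [0.65, 0.758], [0.685, 0.627]]
s6 [198 159  55  34 933] [[198, 171], [227, 192], [252, 178], [222, 159]]
[[0.397, 0.315], [0.396, 0.12], [0.533, 0.119], [0.53, 0.314]]
s6 [ 247  193   64   42 1298] [[247, 208], [284, 234], [310, 217], [273, 193]]
[[0.389, -0.009], [0.391, -0.207], [0.529, -0.21], [0.528, -0.012]]
```

>>> servo_tool([
  [[0,0,0],[0,0.2,0],8.7],
  [[0,0,0],[0,0.4,0],8.7],
  [[0,0,0],[0,0.55,0],8.7],
  [[0,0,0],[0,0.55,0],8.7],
])

```text
clock: 8.25
tool_pos: [0.5396, 0.2287, -0.0179]
orientation: [171.7, 90.0, -98.2]
force: [1.5, -0.1, 1.4]
opening: 0.0869
```

>>> servo_tool([
  [[0,0,0],[0,-1,0],8.7],
  [[0,0,0],[0,-3,0],8.7],
  [[0,0,0],[-4,-3,0],8.7],
  [[0,0,0],[-9,-3,-2],8.7],
  [[0,0,0],[-14,-1,-6],8.7],
])

```text
clock: 8.75
tool_pos: [0.5569, 0.1812, 0.1076]
orientation: [166.5, 89.9, -103.4]
force: [0.3, 0.1, 0.3]
opening: 0.0868
```

>>> servo_tool([
  [[0,0,0],[-4,3,-3],8.7],
  [[0,0,0],[-8,5,-6],8.7],
  [[0,0,0],[-12,7,-9],8.7],
  [[0,0,0],[-14,8,-11],8.7],
  [[0,0,0],[-14,8,-11],8.7],
])

```text
clock: 9.25
tool_pos: [0.4775, 0.0693, 0.253]
orientation: [-78.1, 89.6, 11.9]
force: [0.4, 0.5, -0.2]
opening: 0.0871
```

```bash
python3 go.py; python3 -c "
from h import *
snap('wrist','w7')"; python3 wb.py w7
```

```text
clock 9.25 pos [0.4775 0.0693 0.253 ] F [ 0.4  0.5 -0.2] open 0.087 turn to target [0.04 0.07 0.35]
R [[0.01, -1.0, -0.0], [0.0, -0.0, 1.0], [-1.0, -0.01, 0.0]]
book c(0.4546,0.2152) yaw 0.21 deg size 0.1442 x 0.2052  front x 0.3825 rear x 0.5267
book c(0.4555,-0.1085) yaw 0.22 deg size 0.1443 x 0.2053  front x 0.3833 rear x 0.5276
```

View pics/w7.png

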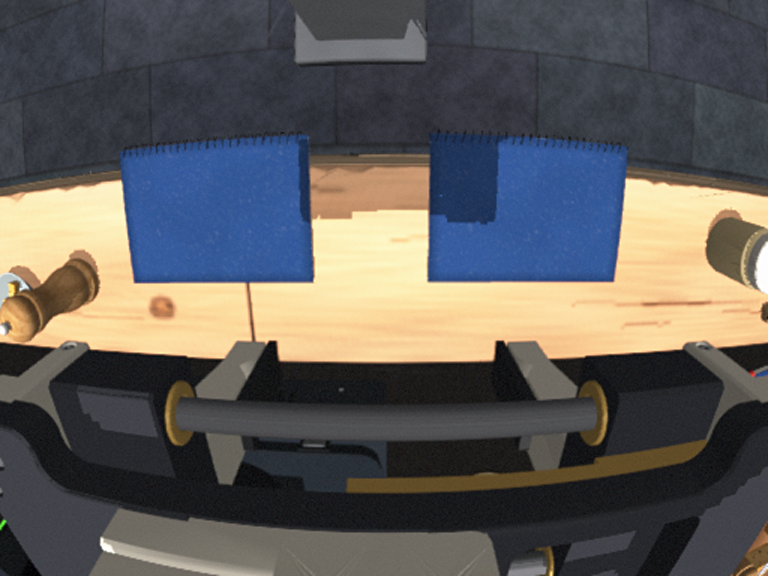

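The books now line up: front edges at (125–310, ~140) and (430–628, ~140), rear edges both on row ~281. The fitted front edges differ by under 1 mm and the yaws are equal. The jar, mill and dish are still standing and the arm is clear, so I'm handing in.

```bash
python3 -c "
from h import *
print(ctrl.close_job())"
```

```text
the job is handed in; nothing more can be done
None
```

The left book now sticks out as far as the right one, and the two front edges are in line. I pushed its rear edge with both open fingertips, which squared it up from about 10° askew and slid it forward. The job was handed in at about 9.3 s, with the arm clear of everything.

**Last check:** I fitted both books in one wrist picture.

| | Left book | Right book |
|---|---|---|
| Front edge, x (m) | 0.3825 | 0.3833 |
| Yaw | 0.21° | 0.22° |

- **Alignment:** the front edges differ by 0.8 mm, which is within the camera's roughly 2 mm calibration. The shared 0.2° tilt is probably calibration error, since the right book lies square.
- **Bystanders:** the right book's position is unchanged to within 0.6 mm. I checked the jar, mill and dish only by eye: all three still stand, though the jar and dish are partly out of the picture.
- **Forces:** every reading stayed under 3 N per axis.

**First attempt that missed:** the first push passed above the book without touching it. Opening the fingers lifts their tips about 20 mm above the reported tool point. I measured this in the pictures, backed off, lowered the tool and pushed again.

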